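Read the battery dispenser's label, then press the reader onto its sprung contact

TASK

Take the reader wand out of the wooden stand and hold it steady for a second and a half, aimed straight down at the striped label on the grey battery dispenser, nose about 5 cm above it. Then put its nose in the well of the pearl-white charging case and push down against the sprung contact until the orange flange sits flat on the case; finish while still gripping the wand and holding it pressed on that stop, clearly harder than the 5 N of the spring but not above about 20 N. Do not touch the dispenser, and leave the tealight holder, pill box and tweezer where they are.

Things in the scene. Friction and masses are not known exactly. Their poses are not given: they have to be found in the camera images.
- wand_mid (a point): Centre of the loose reader wand's blue grip, a square bar 24 x 24 mm, 80 mm tall (40 mm above and below this point); its flat sides face the point's x and y axes, z runs up the wand. Below it an orange round flange (34 mm across, 6 mm thick, underside 46 mm below this point), then the black nose. At the start it stands upright, nose in the wooden stand, flange on the stand's top. About 90 g.
- wand_nose (a point): Tip of the wand's black round nose, 68 mm below wand_mid along the wand's axis (z up the wand); the nose is 16 mm across, 22 mm long below the flange, tapered to 10 mm at the tip. The reading beam leaves here along -z of the wand.
- wand: The reader wand as a whole; origin at the nose tip, z up along the wand, 108 mm long.
- stand: Wooden stand, fixed, a block 70 x 70 x 50 mm with a hole 21 mm across and 30 mm deep in the middle of its top. Origin at the centre of its underside.
- dispenser: Grey plastic battery dispenser with a twist cap, loose, standing upright on the marble coaster: 51 mm across, 65 mm tall. Origin at the centre of its underside.
- label (a point): Centre of the white, black-striped square label (30 x 30 mm) on the flat top of the dispenser's cap, 65 mm above the dispenser's origin and about 75 mm above the desk.
- case: Pearl-white charging case, fixed to the desk: a flat pebble 144 mm long (its y), 60 mm wide (its x), 40 mm high. Origin at the centre of its underside.
- well (a point): Centre of the mouth of the round well in the charging case's top face, z up. Well 21 mm across (rim bevelled 2 mm), 30 mm deep. The brass sprung contact waits 12 mm below the mouth. When the wand's flange sits flat on the top face (the hard stop), the nose tip is 22 mm below this point and the contact is pushed in 10 mm.
- plunger (a joint): How far the brass contact in the well is pushed down, m: 0 at rest, 0.010 when the wand's flange meets the case top. Its spring pushes back with 1.5 N at first and 5 N at 0.010, more than the wand's weight, so it lifts the wand off the stop if not held.
- coaster: Round white marble coaster, fixed, 170 mm across, 10 mm thick; origin at the centre of its underside. It carries the dispenser and the tealight holder.
- tealight: Empty blue ceramic tealight holder, loose on the coaster, 54 mm across, 36 mm tall; origin at the centre of its underside. Bystander.
- pillbox: Plastic pill box with a green hinged lid, closed, loose on the desk, 55 x 85 x 25 mm; origin at the centre of its underside. Bystander.
- tweezer: Steel tweezer lying on the desk along its own x, about 120 mm long, 8 mm high; origin at the middle of its underside. Bystander.
Mind the look-alikes: they are no part of the job. What is meant by the wand is not turquoise, and is the smaller of those in its own colour.

How it is judged:
By the outcome, as a careful person would: the job done as asked, in the order asked, and still so for the second after the job is handed in, while the arm keeps its last pose, push and grip.
It also fails if it takes over 51 s, if anything falls off the work surface, if the arm or the gripper's body presses on something with over 40 N, if the wrist force passes 120 N, or if a joint passes its speed limit or range.

ROBOT

A 6-joint arm with a two-finger parallel gripper is mounted at the origin on the work surface. World frame = base frame: x ahead of the robot, y to its left, z up, the work surface at z = 0. Lengths are in m, angles in rad, forces in N, time in s.
With the tool pointing down it reaches from about 0.4 to 0.825 m from the base axis. Payload 7 kg.
Tool frame: the origin (TCP) lies on the centre line of the jaws, within the pads' length; the fingertips stand 25 mm ahead of it and the grasp point (between the pads) lies 6 mm ahead of it; z points along the fingers, y is the direction in which the jaws open and shut (so a half turn about z gives the same grasp; the last joint's range is limited). The gripper opens to 88 mm and grips with 3 to 60 N. Pads are 19 mm wide; open, the fingers measure 130 mm over their backs; the gripper's body (78 mm by 193 mm) begins 47 mm behind the grasp point.
Start: joints at [1.428, 0.359, 0.012, 0, -1.224, -0.288], TCP at [0.282, 0.613, 0.252] pointing down, gripper open.
Joint ranges: [-3.07, 3.07], [-1.43, 2.12], [-1.02, 1.25], [-3.03, 1.67], [-3.05, -0], [-3.03, 3.03]. Speed limits (rad/s): [2.39, 2.39, 3.01, 3.14, 3.14, 3.14].

INTERFACE

Orientations are given as [roll, pitch, yaw] about the fixed x, y, z axes, in that order (R = Rz(yaw) Ry(pitch) Rx(roll)).
In Python, from station import * gives the robot as it stands. The module is installed in compiled form; this text tells all that it offers.
- The arm moves only by the tool step_arm, never from a script. Its argument "commands" is text: rows parted by semicolons, each of 6 numbers parted by spaces: the shift along the tool's x, y, z in mm, then the turn, a rotation vector about the tool's x, y, z in rad. A call has 1 to 8 rows; each row shifts and turns the commanded pose from where the row before left it, along the tool's axes as they then stand; what a row does not reach is not made up. A row lasts 1/8 s, in which the tool goes at most 62.5 mm and 10.7 degrees, less where a joint would pass 70% of its speed; a pose out of reach is approached as far as the arm can. A call is refused whole if a number of a shift passes 62.5 or a number of a turn 0.188, either way. A call with a gripper value outside its range is refused whole. "jaw" is the finger opening in mm, from 0 to 87.6, set as the call begins (left out, the last holds). The fingers move at their own pace and stop on an object; "grip_force" is the grip in N (left out, the last holds). Time passes only in rows, so rows that do not move let the fingers close. It gives the time, the measured TCP pose, the force and the opening at its end, in the units of the state.
- get_state(): the state, without advancing time (a new reading comes with each control period).
- grab_frame(name): name is "scene" or "top" or "wrist"; returns a dict with "frame" (400x640x3 uint8, red, green, blue), "fovy" (degrees; the focal length in pixels is half the picture's height over the tangent of half this angle, whatever the lens; pixels are square), "cx", "cy" (the principal point, pixels), "k1" (the pictures are not rectified: a ray, as slopes to the right and down, at radius r is drawn at 1 + k1 r^2 times it, then the intrinsics apply), "rvec" (rotation vector, rad) and "tvec" (3), from world to camera coordinates, as OpenCV has them; the wrist camera has in their place "tool_from_camera" (4x4, takes a point from camera to tool coordinates, whose origin is the TCP and whose axes are the flange's). Camera axes: x right, y down, z forward; pixel columns grow to the right and rows downward; lengths in m; the calibration is good to about 2 mm. A picture is of the moment at which its call begins: read the wrist's pose just before it. There is no depth.
- job_done(): hands the job in, once; it reports no verdict.
Trained networks look in a picture, given as the dict that the camera call returned (one of the last four; its "shot" number tells which), for a name from the list of things; names that differ only in an ending like _2 or _b are one class to them, and where a whole thing is asked for, a point or a joint stands for the part that bears it (a point fixed in the world has none). Each returns a list of dicts, best first, with "conf" (0 to 1); they miss things now and then, are a little off and sometimes report something else, mostly with a low value. They report only what shows in the picture. A call takes as long as a camera call. They do not tell look-alikes from the thing itself.
- recognise(picture, name): "pixel" ([column, row] in pixels, amid what is visible of it).
The state is a dict: "t": time; "q": joint angles; "qd": joint speeds; "joint_efforts": joint torques, N m; "eef_pos": TCP position; "ee_rot": TCP orientation; "force": force on the tool from outside, world axes, zero at the start; "moment": the same for the moment, N m; "width": finger opening in m.
Only numpy, scipy, OpenCV 4.12 (cv2) and the standard library are available. Lean on these libraries where they do the work, as an engineer would, in place of code of your own. Each camera call takes 0.05 s, during which the arm holds its last target.

## Working session

There is one attempt and no reset: what is moved stays moved. The work goes in short steps, Python scripts to look and compute and a tool call to move; the robot and the scene stay as the last step left them, time stands still between calls to the robot, and variables do not carry over. Pictures are saved under pics/ and viewed, and the job is handed in when it is done.

Besides the shell and the picture viewer there is one more tool, called after "Request:" as name(argument=value, ...) on one line, values as JSON. step_arm: Moves the arm, as the interface text tells. Its arguments: {"type":"object","properties":{"commands":{"type":"string"},"jaw":{"type":"number"},"grip_force":{"type":"number"}},"required":["commands"]}

```bash
mkdir -p pics
cat > h.py <<'E'
from station import *
import numpy as np, cv2
def save(f,n): cv2.imwrite('pics/'+n+'.png', f['frame'][:,:,::-1])
E
python3 - <<'E'
from h import *
s=get_state(); print(s)
for n in ['scene','top','wrist']:
    f=grab_frame(n); save(f,n+'0'); print({k:v for k,v in f.items() if k!='frame'})
    for o in ['wand','stand','dispenser','label','case','well','tealight','pillbox','tweezer','coaster']:
        print(o,[(np.round(r['pixel']).tolist(),round(r['conf'],2)) for r in recognise(f,o)])
E
```

```text
{'t': 0.0, 'q': array([ 1.42809285e+00,  3.59401175e-01,  1.10483891e-02, -3.54469925e-04,
       -1.22409099e+00, -2.88136843e-01]), 'qd': array([ 7.81920226e-04,  1.75679424e-05,  7.57404108e-04, -2.84091630e-04,
       -1.42929688e-04, -5.46462653e-04]), 'joint_efforts': array([ 1.28298463e-03, -5.82720029e+01,  2.93057102e+01,  6.99721277e+00,
        6.89860142e-03, -1.52816228e-04]), 'eef_pos': array([0.28171308, 0.6129056 , 0.25060807]), 'ee_rot': array([ 3.13991842e+00, -1.48710996e-04, -4.30960920e-01]), 'force': array([ 0.86248931, -0.42435229,  0.22618753]), 'moment': array([ 0.05292136,  0.00331623, -0.0283537 ]), 'width': 0.08766465086663}
{'fovy': 55.62777318431259, 'cx': 317.8384380350271, 'cy': 195.65946778082494, 'k1': 0.009661396977769281, 'rvec': array([ 1.72982005,  1.43569926, -0.75894185]), 'tvec': array([-0.14115276, -0.23207024,  1.32064572]), 'shot': 1}
wand [([353.0, 178.0], 0.68), ([385.0, 164.0], 0.67), ([429.0, 171.0], 0.6)]
stand [([385.0, 193.0], 0.56)]
dispenser [([314.0, 214.0], 0.85), ([430.0, 252.0], 0.6)]
label [([311.0, 217.0], 0.96), ([310.0, 250
[... 773 characters left out ...]
229.0, 231.0], 0.2)]
pillbox [([347.0, 263.0], 0.94)]
tweezer [([228.0, 153.0], 0.59), ([240.0, 229.0], 0.3)]
coaster []
{'fovy': 61.23899245594645, 'cx': 317.2363236298017, 'cy': 200.24799489779406, 'k1': -0.01358584505295477, 'tool_from_camera': array([[ 2.02713026e-04, -9.69108356e-01, -2.46635262e-01,
         6.64644453e-02],
       [ 9.99999958e-01,  2.47969996e-04, -1.52438779e-04,
         5.47048269e-04],
       [ 2.08887839e-04, -2.46635221e-01,  9.69108366e-01,
        -1.31569514e-01],
       [ 0.00000000e+00,  0.00000000e+00,  0.00000000e+00,
         1.00000000e+00]]), 'shot': 3}
wand []
stand []
dispenser []
label []
case []
well []
tealight []
pillbox []
tweezer []
coaster []
```

View pics/scene0.png

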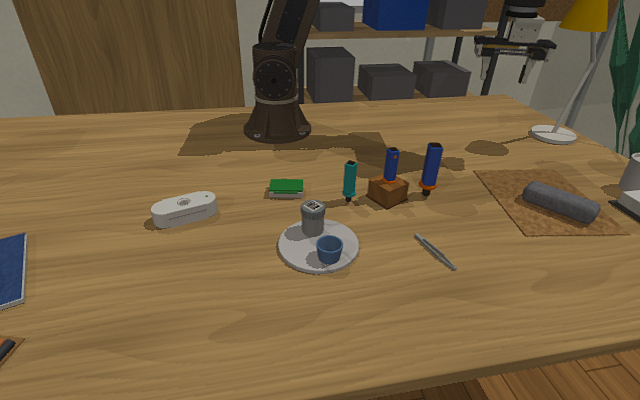

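View pics/top0.png

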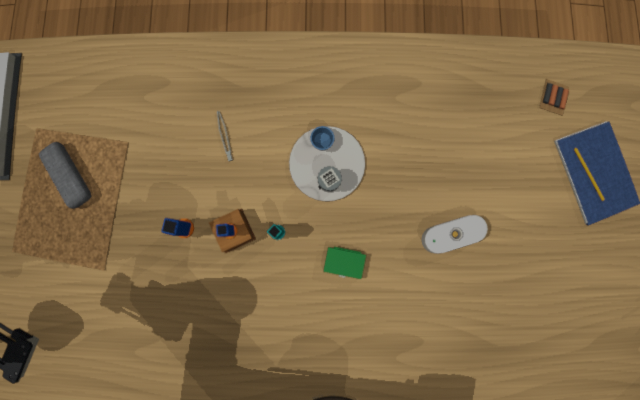

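View pics/wrist0.png

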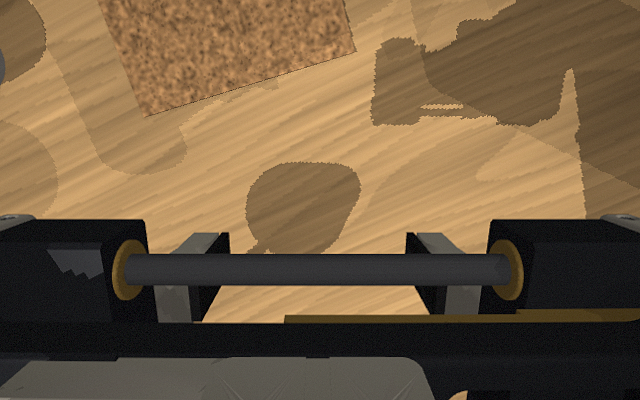

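The scene shows the blue wand in the stand at (391,163), a larger blue look-alike at (430,170) and a turquoise one at (349,180). The case is at left (183,209), and the dispenser and tealight are on the coaster. I'll zoom in next for precise positions.

```bash
python3 - <<'E'
import cv2
a=cv2.imread('pics/top0.png');b=cv2.imread('pics/scene0.png')
c=cv2.resize(a[190:270,150:310],None,fx=5,fy=5,interpolation=cv2.INTER_CUBIC);cv2.imwrite('pics/z1.png',c)
c=cv2.resize(b[135:215,330:450],None,fx=6,fy=6,interpolation=cv2.INTER_CUBIC);cv2.imwrite('pics/z2.png',c)
c=cv2.resize(a[120:260,310:500],None,fx=4,fy=4,interpolation=cv2.INTER_CUBIC);cv2.imwrite('pics/z3.png',c)
E
cat >> h.py <<'E'
def cam(f):
    fl=200/np.tan(np.radians(f['fovy'])/2)
    K=np.array([[fl,0,f['cx']],[0,fl,f['cy']],[0,0,1.]])
    return K,np.array([f['k1'],0,0,0,0.])
def ext(f,s=None):
    "camera->world R,c"
    if 'rvec' in f:
        R=cv2.Rodrigues(np.array(f['rvec']))[0]; return R.T,-R.T@np.array(f['tvec'])
    from scipy.spatial.transform import Rotation as Ro
    T=np.array(f['tool_from_camera']); Rt=Ro.from_euler('xyz',s['ee_rot']).as_matrix()
    return Rt@T[:3,:3], Rt@T[:3,3]+s['eef_pos']
def ray(f,px,s=None):
    K,d=cam(f); u=cv2.undistortPoints(np.array([[px]],float),K,d)[0,0]
    R,c=ext(f,s); return c,R@np.array([u[0],u[1],1.])
def onz(f,px,z,s=None):
    c,v=ray(f,px,s); return c+v*(z-c[2])/v[2]
def proj(f,P,s=None):
    K,d=cam(f); R,c=ext(f,s); 
    return cv2.projectPoints(np.atleast_2d(P).astype(float),cv2.Rodrigues(R.T)[0],-R.T@c,K,d)[0][:,0]
E
```

```text
(no output)
```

View pics/z1.png

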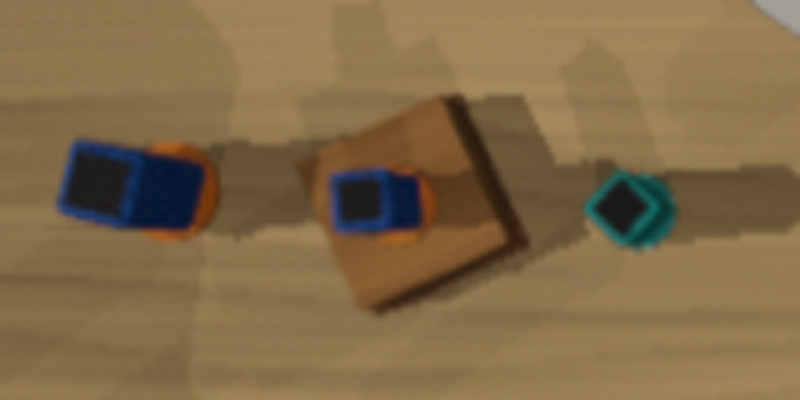

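View pics/z2.png

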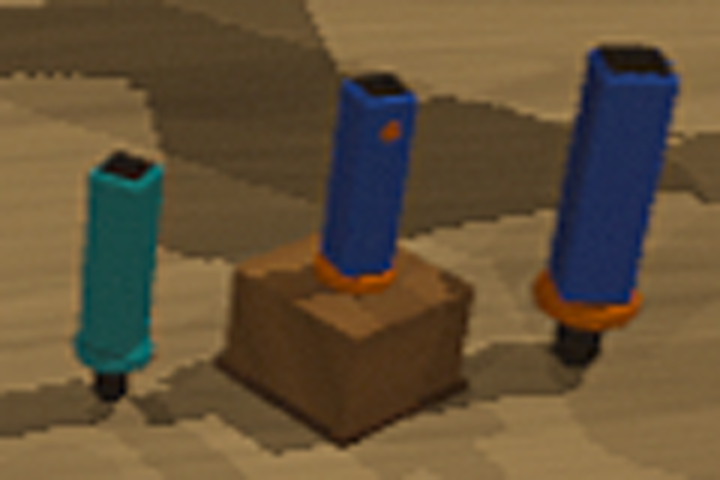

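View pics/z3.png

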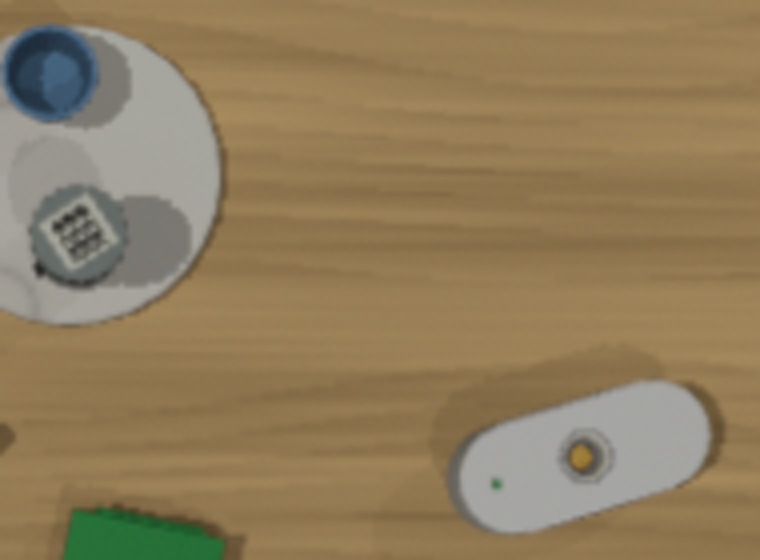

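Run:
```python
from h import *
f=grab_frame('top'); g=grab_frame('scene')
z=lambda X,Y,x0,y0,k:[x0+(X+.5)/k-.5,y0+(Y+.5)/k-.5]
T=lambda X,Y:z(X,Y,150,190,5)
w=onz(f,T(361,201),.136); print('wandtop',w)
for c in [(335,173),(385,169),(391,228),(341,233)]: print(onz(f,T(*c),.136))
for c in [(300,165),(440,95),(520,235),(370,308)]: print('stand',onz(f,T(*c),.05))
U=lambda X,Y:z(X,Y,310,120,4)
print('well',onz(f,U(586,455),.04), 'label',onz(f,U(78,233),.075),onz(f,U(79,235),.075),'green',onz(f,U(496,484),.04))
print('tea',onz(f,U(52,74),.046))
S=lambda X,Y:z(X,Y,330,135,6)
print('scene wandtop',onz(g,S(379,84),.136))
print(proj(f,[w]),proj(g,[w]))
# big/teal tops
print('big', onz(f,T(100,182),.17),'teal',onz(f,T(626,205),.1))
for n in ['pillbox','tweezer','coaster']:pass
print('pill corners',[onz(f,U(*c),.025) for c in [(70,510),(222,540)]])
print('cam',ext(f)[1],ext(g)[1])
```

```text
wandtop [0.47815578 0.22598796 0.136     ]
[0.48904415 0.23664839 0.136     ]
[0.49089683 0.21673167 0.136     ]
[0.46771111 0.21379068 0.136     ]
[0.46544276 0.23365589 0.136     ]
stand [0.49508117 0.26936931 0.05      ]
stand [0.52590339 0.20941511 0.05      ]
stand [0.46650543 0.17369902 0.05      ]
stand [0.43446303 0.2375284  0.05      ]
well [ 0.47718503 -0.26267398  0.04      ] label [0.59087544 0.01433173 0.075     ] [0.58982391 0.01379951 0.075     ] green [ 0.46137075 -0.213017    0.04      ]
tea [0.68157133 0.02855508 0.046     ]
scene wandtop [0.47685663 0.22656858 0.136     ]
[[221.8 229.8]] [[392.71358668 148.83940755]]
big [0.48309784 0.32137823 0.17      ] teal [0.47876602 0.12425447 0.1       ]
pill corners [array([0.44580495, 0.01650563, 0.025     ]), array([ 0.43026907, -0.06611433,  0.025     ])]
cam [0.45624949 0.03424018 1.13592788] [ 1.23684503 -0.11253483  0.52482006]
```

```bash
cat >> h.py <<'E'
from scipy.spatial.transform import Rotation as Ro
def plan(pos,yaw,n,s=None,zfirst=0):
    s=s or get_state()
    R=Ro.from_euler('xyz',s['ee_rot']); Rt=Ro.from_euler('xyz',[np.pi,0,yaw])
    rv=(R.inv()*Rt).as_rotvec(); 
    d=(np.array(pos)-s['eef_pos'])/n
    rows=[]
    for i in range(n):
        Ri=R*Ro.from_rotvec(rv*i/n)
        rows.append(' '.join('%.1f'%v for v in Ri.inv().apply(d)*1000)+' '+' '.join('%.3f'%v for v in rv/n))
    for k in range(0,n,8): print('; '.join(rows[k:k+8]))
def st():
    s=get_state(); print('t %.2f'%s['t'],'pos',np.round(s['eef_pos'],4),'rot',np.round(s['ee_rot'],4),'F',np.round(s['force'],2),'M',np.round(s['moment'],2),'w %.4f'%s['width'],'q',np.round(s['q'],2)); return s
E
python3 -c "
from h import *
plan([.478,.226,.25],-1.47,12)"
```

```text
28.3 22.5 0.1 -0.000 -0.000 0.087; 30.2 20.0 0.1 -0.000 -0.000 0.087; 31.8 17.3 0.1 -0.000 -0.000 0.087; 33.2 14.5 0.1 -0.000 -0.000 0.087; 34.3 11.5 0.1 -0.000 -0.000 0.087; 35.2 8.5 0.1 -0.000 -0.000 0.087; 35.8 5.5 0.1 -0.000 -0.000 0.087; 36.1 2.4 0.1 -0.000 -0.000 0.087
36.2 -0.8 0.1 -0.000 -0.000 0.087; 36.0 -3.9 0.1 -0.000 -0.000 0.087; 35.5 -7.0 0.1 -0.000 -0.000 0.087; 34.8 -10.0 0.1 -0.000 -0.000 0.087
```

Request:
step_arm(commands="28.3 22.5 0 0 0 0.087; 30.2 20 0 0 0 0.087; 31.8 17.3 0 0 0 0.087; 33.2 14.5 0 0 0 0.087; 34.3 11.5 0 0 0 0.087; 35.2 8.5 0 0 0 0.087; 35.8 5.5 0 0 0 0.087; 36.1 2.4 0 0 0 0.087")

```text
t: 2.75
eef_pos: [0.4127, 0.3537, 0.2518]
ee_rot: [-3.141, 0.0, -1.13]
force: [0.2, 0.2, 0.6]
width: 0.0876
```

Request:
step_arm(commands="36.2 -0.8 0 0 0 0.087; 36 -3.9 0 0 0 0.087; 35.5 -7 0 0 0 0.087; 34.8 -10 0 0 0 0.087; 0 0 0 0 0 0; 0 0 0 0 0 0")

```text
t: 3.5
eef_pos: [0.4773, 0.2253, 0.2517]
ee_rot: [-3.141, 0.0, -1.475]
force: [-0.6, -0.2, 0.2]
width: 0.088
```

Run:
```python
from h import *
s=st(); f=grab_frame('wrist'); save(f,'w1')
print(proj(f,[[.478,.226,.136],[.48,.2225,.05]],s))
```

```text
t 3.50 pos [0.4773 0.2253 0.2517] rot [-3.1413e+00  3.0000e-04 -1.4747e+00] F [-0.62 -0.23  0.2 ] M [ 0.11 -0.06 -0.  ] w 0.0880 q [ 0.81  0.12 -0.31 -0.   -1.14 -0.72]
[[316.44393846 205.73062323]
 [315.01171397 179.64286827]]
```

View pics/w1.png

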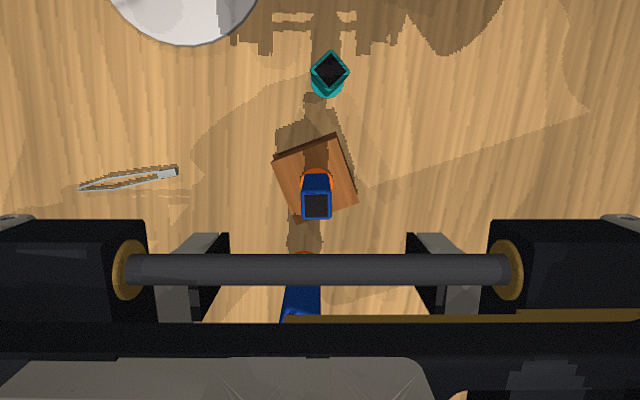

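Run:
```python
import cv2
a=cv2.imread('pics/w1.png')
cv2.imwrite('pics/w1z.png',cv2.resize(a[160:230,270:370],None,fx=8,fy=8,interpolation=cv2.INTER_CUBIC))
```

```text
(no output)
```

View pics/w1z.png

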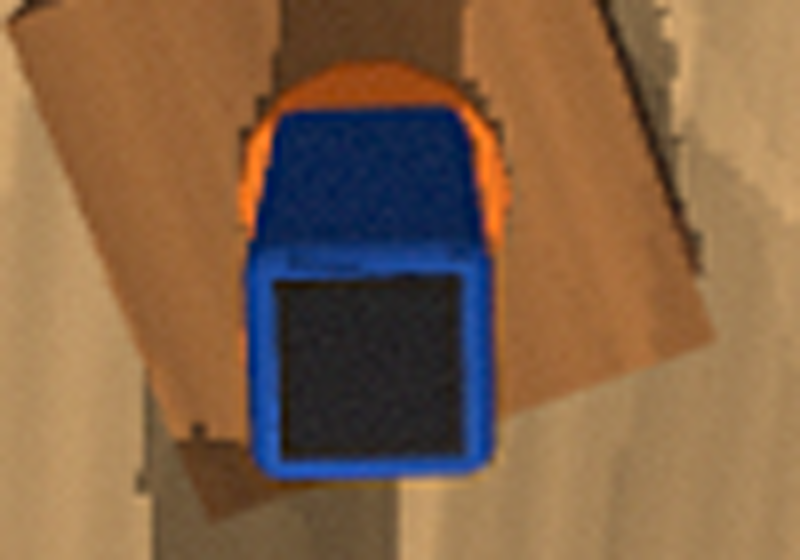

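Request:
step_arm(commands="-0.6 -0.8 20 0 0 -0.02; 0 0 25 0 0 0; 0 0 25 0 0 0; 0 0 25 0 0 0; 0 0 25 0 0 0; 0 0 18 0 0 0; 0 0 8 0 0 0; 0 0 0 0 0 0", jaw=60)

```text
t: 4.55
eef_pos: [0.4777, 0.2264, 0.1054]
ee_rot: [3.141, -0.001, -1.454]
force: [-0.7, -0.4, 0.2]
width: 0.06
```

Run:
```python
from h import *
s=st(); f=grab_frame('wrist'); save(f,'w2')
g=grab_frame('scene'); save(g,'s2'); cv2.imwrite('pics/s2z.png',cv2.resize(g['frame'][100:220,310:470,::-1],None,fx=5,fy=5,interpolation=cv2.INTER_CUBIC))
```

```text
t 4.55 pos [0.4777 0.2264 0.1054] rot [ 3.1410e+00 -5.0000e-04 -1.4537e+00] F [-0.65 -0.42  0.23] M [ 0.   -0.04 -0.04] w 0.0600 q [ 0.81  0.27 -0.5   0.   -0.81 -0.7 ]
```

View pics/w2.png

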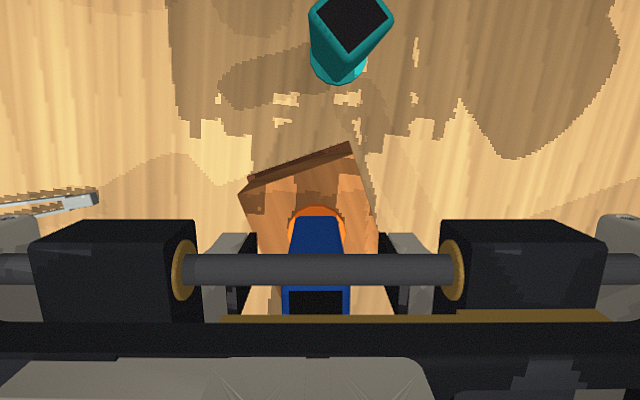

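View pics/s2z.png

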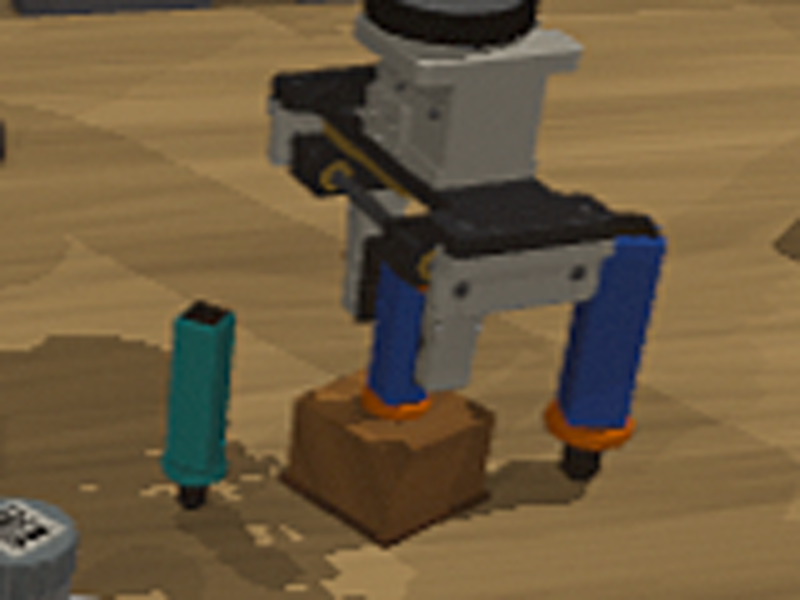

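The jaws straddle the wand and all neighbours are clear. Now I'll close the gripper.

Request:
step_arm(commands="0 0 0 0 0 0; 0 0 0 0 0 0; 0 0 0 0 0 0; 0 0 0 0 0 0; 0 0 0 0 0 0; 0 0 0 0 0 0", jaw=0, grip_force=45)

```text
t: 5.4
eef_pos: [0.478, 0.226, 0.1056]
ee_rot: [-3.142, -0.0, -1.455]
force: [-0.7, 0.3, 0.7]
width: 0.0236
```

Request:
step_arm(commands="0 0 -4 0 0 0; 0 0 -10 0 0 0; 0 0 -18 0 0 0; 0 0 -25 0 0 0; 0 0 -25 0 0 0; 0 0 -25 0 0 0; 0 0 0 0 0 0; 0 0 0 0 0 0")

```text
t: 6.4
eef_pos: [0.4776, 0.2258, 0.2123]
ee_rot: [3.141, 0.0, -1.455]
force: [0.3, 0.1, -1.3]
width: 0.0234
```

Run:
```python
from h import *
s=st(); f=grab_frame('wrist'); save(f,'w3')
g=grab_frame('scene'); save(g,'s3'); cv2.imwrite('pics/s3z.png',cv2.resize(g['frame'][90:210,310:470,::-1],None,fx=5,fy=5,interpolation=cv2.INTER_CUBIC))
plan([.590,.014,s['eef_pos'][2]],s['ee_rot'][2]-.9,10)
```

```text
t 6.40 pos [0.4776 0.2258 0.2123] rot [ 3.1411e+00  1.0000e-04 -1.4550e+00] F [ 0.3   0.1  -1.29] M [ 0.09 -0.01 -0.07] w 0.0234 q [ 0.81  0.15 -0.37 -0.   -1.06 -0.7 ]
22.3 -8.7 -0.1 0.000 -0.000 0.090; 21.4 -10.7 -0.1 0.000 -0.000 0.090; 20.4 -12.6 -0.1 0.000 -0.000 0.090; 19.2 -14.4 -0.1 0.000 -0.000 0.090; 17.8 -16.0 -0.1 0.000 -0.000 0.090; 16.3 -17.6 -0.1 0.000 -0.000 0.090; 14.7 -19.0 -0.1 0.000 -0.000 0.090; 12.9 -20.2 -0.1 0.000 -0.000 0.090
11.0 -21.3 -0.1 0.000 -0.000 0.090; 9.1 -22.2 -0.1 0.000 -0.000 0.090
```

View pics/s3z.png

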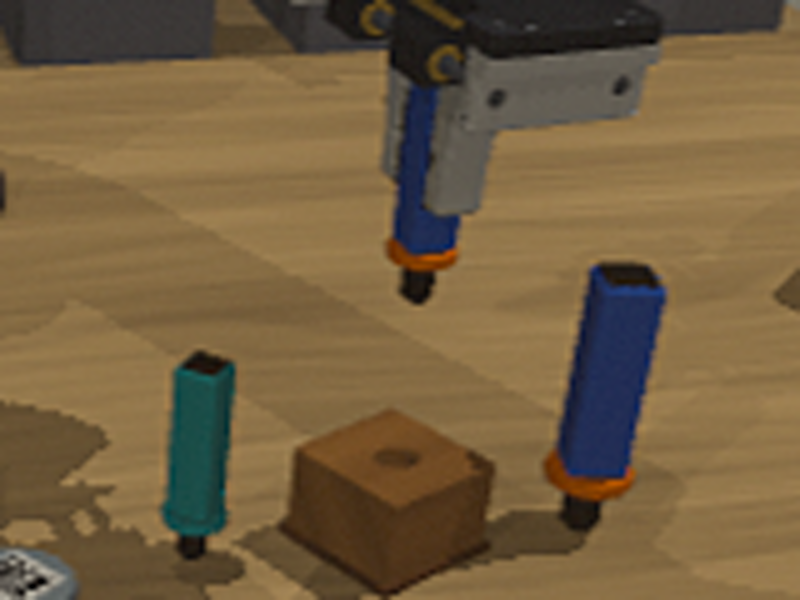

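View pics/w3.png

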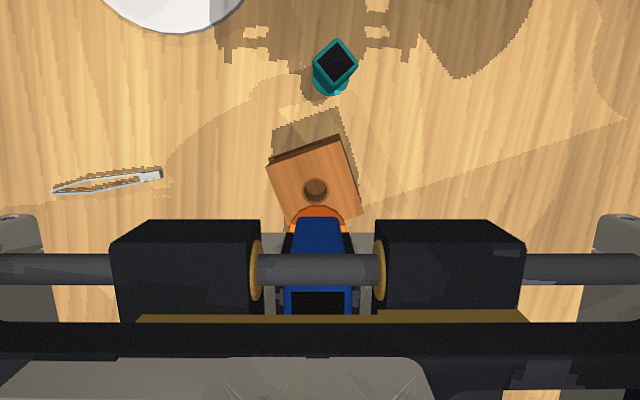

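Run:
```python
from h import *
s=get_state()
plan([.590,.074,.2126],s['ee_rot'][2],6)
```

```text
27.3 -15.7 -0.1 0.000 -0.000 -0.000; 27.3 -15.7 -0.1 0.000 -0.000 -0.000; 27.3 -15.7 -0.1 0.000 -0.000 -0.000; 27.3 -15.7 -0.1 0.000 -0.000 -0.000; 27.3 -15.7 -0.1 0.000 -0.000 -0.000; 27.3 -15.7 -0.1 0.000 -0.000 -0.000
```

Request:
step_arm(commands="27.3 -15.7 0 0 0 0; 27.3 -15.7 0 0 0 0; 27.3 -15.7 0 0 0 0; 27.3 -15.7 0 0 0 0; 27.3 -15.7 0 0 0 0; 27.3 -15.7 0 0 0 0; 0 0 0 0 0 0; 0 0 0 0 0 0")

```text
t: 7.5
eef_pos: [0.59, 0.0741, 0.2116]
ee_rot: [3.14, -0.0, -1.455]
force: [-0.3, 0.0, -1.4]
width: 0.0239
```

Run:
```python
from h import *
s=st(); f=grab_frame('wrist'); save(f,'w4')
print(proj(f,[[.590,.014,.075]],s))
print([(r['pixel'],r['conf'],onz(f,r['pixel'],.075,s)) for r in recognise(f,'label')])
g=grab_frame('top'); save(g,'t4')
cv2.imwrite('pics/w4z.png',cv2.resize(f['frame'][100:250,250:410,::-1],None,fx=4,fy=4,interpolation=cv2.INTER_CUBIC))
```

```text
t 7.50 pos [0.59   0.0741 0.2116] rot [ 3.1400e+00 -3.0000e-04 -1.4554e+00] F [-0.33  0.02 -1.36] M [ 0.11 -0.03 -0.03] w 0.0239 q [ 0.45  0.26 -0.23 -0.   -1.09 -0.34]
[[326.05459727 123.65092422]]
[([324.2, 118.6], 0.85, array([0.59188595, 0.01038301, 0.075     ]))]
```

View pics/w4.png

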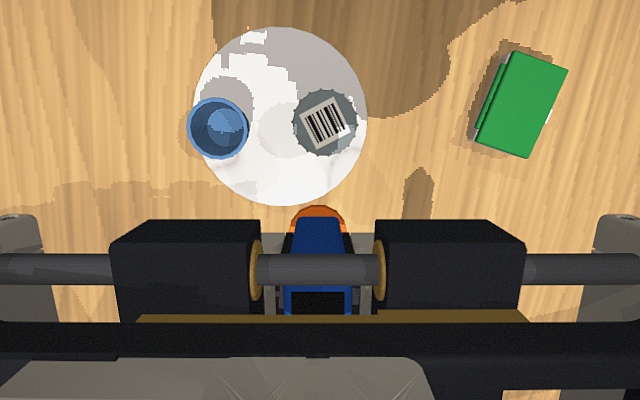

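View pics/w4z.png

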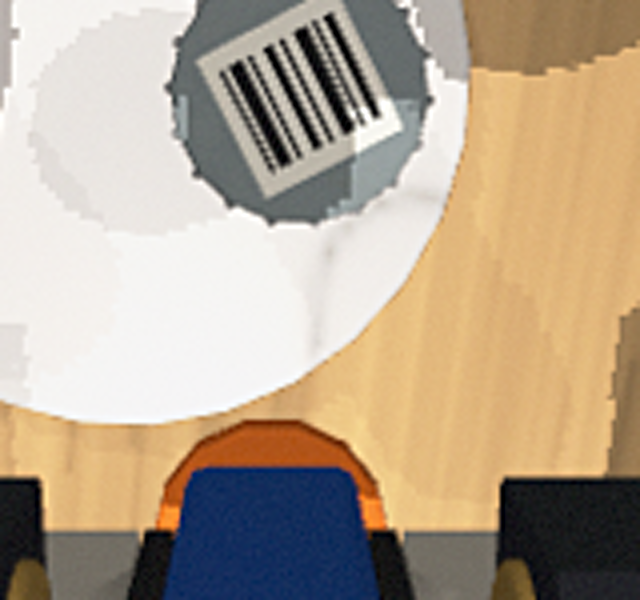

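Request:
step_arm(commands="14.9 1.7 0 0 0 0; 14.9 1.7 0 0 0 0; 14.9 1.7 0 0 0 0; 9.9 1.2 3 0 0 0; 5.1 0.6 6 0 0 0; 0 0 0 0 0 0; 0 0 0 0 0 0; 0 0 0 0 0 0")

```text
t: 8.65
eef_pos: [0.5907, 0.0144, 0.2037]
ee_rot: [-3.141, 0.0, -1.454]
force: [0.1, 0.9, -1.3]
width: 0.0235
```

Run:
```python
from h import *
s=st(); g=grab_frame('scene'); t=grab_frame('top');save(g,'s5'); save(t,'t5')
n=s['eef_pos']+[0,0,-.0776]; print(n,proj(g,[n,[.59,.014,.075]]))
cv2.imwrite('pics/s5z.png',cv2.resize(g['frame'][130:270,240:400,::-1],None,fx=5,fy=5,interpolation=cv2.INTER_CUBIC)[:600])
```

```text
t 8.65 pos [0.5907 0.0144 0.2037] rot [-3.1414  0.     -1.4543] F [ 0.05  0.87 -1.35] M [ 0.05 -0.04 -0.01] w 0.0235 q [ 0.36  0.26 -0.25  0.   -1.07 -0.24]
[0.59067707 0.01444989 0.12605065] [[313.22716422 184.46036092]
 [312.63317864 205.0752592 ]]
```

View pics/s5z.png

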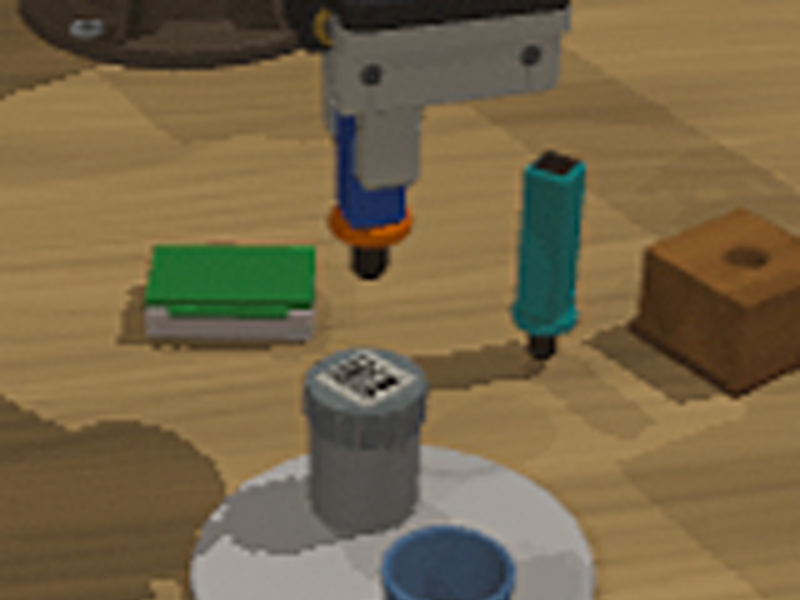

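The nose is at about (314,185), directly over the label centre at (313,205.5), which matches the prediction. I'll hold here.

Request:
step_arm(commands="0 0 0.5 0 0 0; 0 0 0 0 0 0; 0 0 0 0 0 0; 0 0 0 0 0 0; 0 0 0 0 0 0; 0 0 0 0 0 0; 0 0 0 0 0 0; 0 0 0 0 0 0")

```text
t: 9.75
eef_pos: [0.5905, 0.0141, 0.2031]
ee_rot: [3.142, 0.0, -1.455]
force: [0.6, 0.4, -1.7]
width: 0.0239
```

Request:
step_arm(commands="0 0 0 0 0 0; 0 0 0 0 0 0; 0 0 0 0 0 0; 0 0 0 0 0 0; 0 0 0 0 0 0; 0 0 0 0 0 0; 0 0 0 0 0 0; 0 0 0 0 0 0")

```text
t: 10.75
eef_pos: [0.5905, 0.0141, 0.2031]
ee_rot: [-3.142, 0.0, -1.455]
force: [-0.3, 0.8, -0.8]
width: 0.0238
```

Run:
```python
from h import *
s=st()
plan([.482,-.195,.2033],s['ee_rot'][2],8)
```

```text
t 10.75 pos [0.5905 0.0141 0.2031] rot [-3.1416  0.     -1.4548] F [-0.29  0.76 -0.84] M [ 0.08 -0.02  0.01] w 0.0238 q [ 0.35  0.26 -0.25  0.   -1.07 -0.24]
24.4 16.5 -0.0 -0.000 0.000 -0.000; 24.4 16.5 -0.0 -0.000 0.000 -0.000; 24.4 16.5 -0.0 -0.000 0.000 -0.000; 24.4 16.5 -0.0 -0.000 0.000 -0.000; 24.4 16.5 -0.0 -0.000 0.000 -0.000; 24.4 16.5 -0.0 -0.000 0.000 -0.000; 24.4 16.5 -0.0 -0.000 0.000 -0.000; 24.4 16.5 -0.0 -0.000 0.000 -0.000
```

Held for over 2 s. Next I'll move to just short of the well and look.

Request:
step_arm(commands="24.4 16.5 0 0 0 0; 24.4 16.5 0 0 0 0; 24.4 16.5 0 0 0 0; 24.4 16.5 0 0 0 0; 24.4 16.5 0 0 0 0; 24.4 16.5 0 0 0 0; 24.4 16.5 0 0 0 0; 24.4 16.5 0 0 0 0")

```text
t: 11.75
eef_pos: [0.4807, -0.1965, 0.2032]
ee_rot: [-3.141, -0.0, -1.455]
force: [-0.6, -0.2, -1.1]
width: 0.0239
```

Request:
step_arm(commands="0 0 0 0 0 0; 0 0 0 0 0 0")

```text
t: 12.0
eef_pos: [0.4817, -0.1955, 0.2032]
ee_rot: [-3.141, -0.0, -1.456]
force: [0.3, -0.2, -1.4]
width: 0.0238
```

Run:
```python
from h import *
s=st(); f=grab_frame('wrist'); save(f,'w6')
print(proj(f,[[.4772,-.2627,.04]],s))
print([(r['pixel'],r['conf'],onz(f,r['pixel'],.04,s)) for r in recognise(f,'well')])
cv2.imwrite('pics/w6z.png',cv2.resize(f['frame'][60:220,220:420,::-1],None,fx=4,fy=3.75,interpolation=cv2.INTER_CUBIC))
```

```text
t 12.00 pos [ 0.4817 -0.1955  0.2032] rot [-3.1412 -0.     -1.4557] F [ 0.27 -0.2  -1.4 ] M [ 0.1  -0.08 -0.08] w 0.0238 q [-0.01  0.14 -0.4  -0.   -1.03  0.12]
[[331.87611293 114.82575364]]
[([335.0, 107.6], 0.78, array([ 0.4753273 , -0.26886854,  0.04      ]))]
```

View pics/w6z.png

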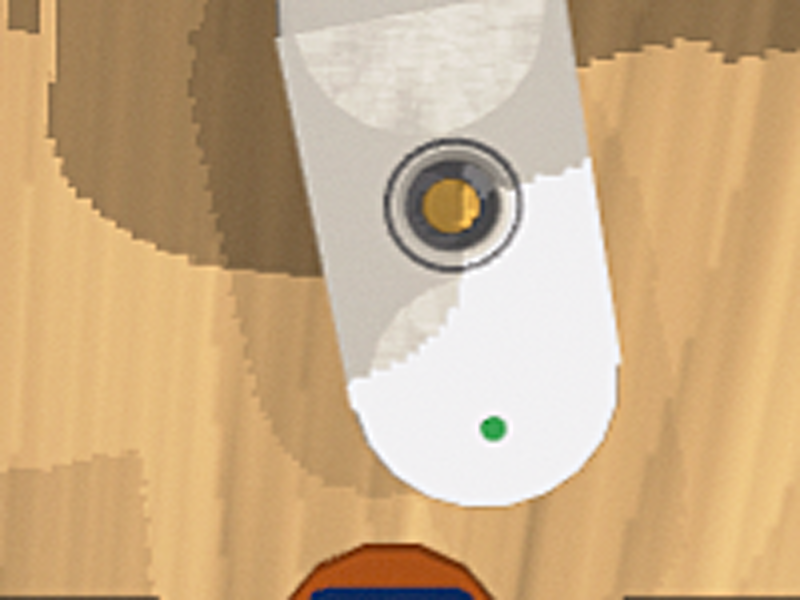

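Run:
```python
from h import *
s=get_state(); f=grab_frame('wrist')
p=onz(f,[333,114],.04,s); print(p)
g=grab_frame('scene');save(g,'s6')
cv2.imwrite('pics/s6z.png',cv2.resize(g['frame'][150:240,130:250,::-1],None,fx=6,fy=6,interpolation=cv2.INTER_CUBIC))
t=(p+np.array([.4772,-.2627,.04]))/2; print(t, proj(g,[t]))
plan([t[0],t[1],s['eef_pos'][2]],s['ee_rot'][2],4)
```

```text
[ 0.47680709 -0.26294888  0.04      ]
[ 0.47700354 -0.26282444  0.04      ] [[183.35664769 201.56410657]]
16.8 3.3 -0.0 0.000 0.000 0.000; 16.8 3.3 -0.0 0.000 0.000 0.000; 16.8 3.3 -0.0 0.000 0.000 0.000; 16.8 3.3 -0.0 0.000 0.000 0.000
```

View pics/s6z.png

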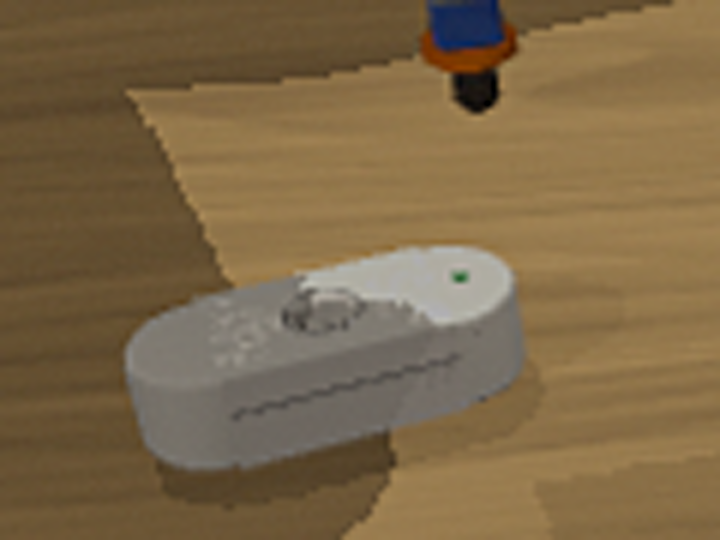

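Request:
step_arm(commands="16.8 3.3 0 0 0 0; 16.8 3.3 0 0 0 0; 16.8 3.3 0 0 0 0; 16.8 3.3 10 0 0 0; 0 0 30 0 0 0; 0 0 28 0 0 0; 0 0 0 0 0 0; 0 0 0 0 0 0")

```text
t: 13.2
eef_pos: [0.4771, -0.264, 0.1356]
ee_rot: [-3.141, -0.0, -1.455]
force: [0.1, -0.3, -1.8]
width: 0.0236
```

Run:
```python
from h import *
s=st()
g=grab_frame('scene');save(g,'s7'); h=grab_frame('top')
cv2.imwrite('pics/s7z.png',cv2.resize(g['frame'][150:240,130:250,::-1],None,fx=6,fy=6,interpolation=cv2.INTER_CUBIC))
n=s['eef_pos']+[0,0,-.0776]; print(n,proj(g,[n,n+[0,0,.022]]))
```

```text
t 13.20 pos [ 0.4771 -0.264   0.1356] rot [-3.1413e+00 -5.0000e-04 -1.4549e+00] F [ 0.15 -0.25 -1.77] M [ 0.09 -0.1   0.03] w 0.0236 q [-0.15  0.25 -0.43  0.   -0.89  0.26]
[ 0.47706302 -0.26402976  0.05801832] [[181.40453746 194.94965653]
 [179.65673716 186.58462336]]
```

View pics/s7z.png

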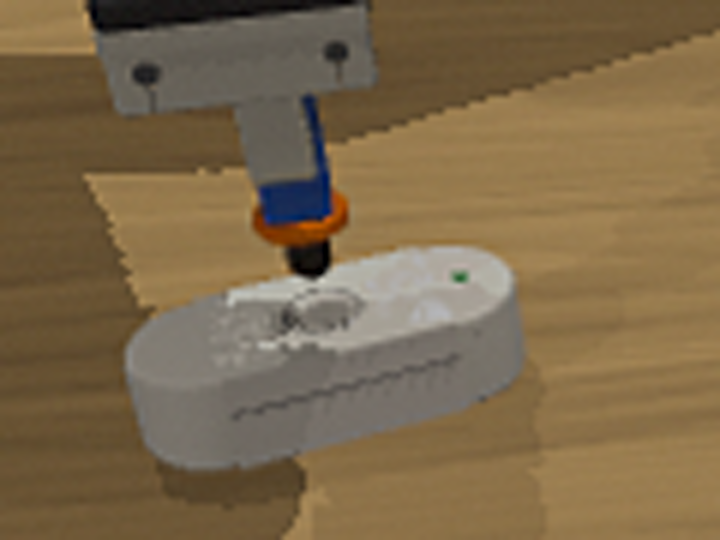

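Request:
step_arm(commands="-1 0 6 0 0 0; 0 0 8 0 0 0; 0 0 8 0 0 0; 0 0 6 0 0 0; 0 0 4 0 0 0; 0 0 3 0 0 0; 0 0 0 0 0 0; 0 0 0 0 0 0")

```text
t: 14.3
eef_pos: [0.4765, -0.2624, 0.1003]
ee_rot: [3.142, -0.0, -1.455]
force: [-2.5, 0.1, 1.9]
width: 0.0236
```

Run:
```python
from h import *
s=st()
for i in range(4): grab_frame('top'); print(np.round(get_state()['force'],2))
```

```text
t 14.30 pos [ 0.4765 -0.2624  0.1003] rot [ 3.1415 -0.     -1.4548] F [-2.47  0.07  1.89] M [ 0.4   0.72 -0.04] w 0.0236 q [-0.14  0.29 -0.47  0.   -0.81  0.26]
[-1.92  1.28  0.17]
[-2.25  1.31  1.44]
[-1.04  0.19  2.21]
[-0.74  1.36  1.65]
```

Request:
step_arm(commands="0 0 1.5 0 0 0; 0 0 1.5 0 0 0; 0 0 1 0 0 0; 0 0 0.5 0 0 0; 0 0 0 0 0 0; 0 0 0 0 0 0")

```text
t: 15.25
eef_pos: [0.4767, -0.2625, 0.0956]
ee_rot: [-3.141, -0.0, -1.455]
force: [-2.1, 0.8, 4.1]
width: 0.0238
```

Run:
```python
from h import *
s=st()
for i in range(5): grab_frame('top'); print(np.round(get_state()['force'],2),get_state()['eef_pos'])
```

```text
t 15.25 pos [ 0.4767 -0.2625  0.0956] rot [-3.1414e+00 -2.0000e-04 -1.4548e+00] F [-2.05  0.77  4.07] M [ 0.11  0.73 -0.01] w 0.0238 q [-0.14  0.3  -0.48  0.   -0.79  0.26]
[-3.02  0.79  3.35] [ 0.47669105 -0.26244837  0.09566076]
[-1.53 -0.34  4.07] [ 0.47667105 -0.26242761  0.09564738]
[-1.87 -0.5   4.01] [ 0.47663169 -0.26242408  0.09560681]
[-2.77  0.04  3.32] [ 0.47666108 -0.26243464  0.09564361]
[-1.53 -0.88  3.69] [ 0.47664737 -0.26243952  0.09562602]
```

Request:
step_arm(commands="0 0.6 0.3 0 0 0; 0 0 0.3 0 0 0; 0 0 0 0 0 0; 0 0 0 0 0 0")

```text
t: 16.0
eef_pos: [0.4766, -0.2625, 0.0956]
ee_rot: [-3.14, -0.0, -1.454]
force: [-1.3, 1.5, 8.4]
width: 0.0239
```

```bash
cat > ff.py <<'E'
from h import *
F=[];P=[]
for i in range(8): grab_frame('top'); s=get_state(); F.append(s['force']);P.append(s['eef_pos'])
print(s['t'],np.mean(F,0),np.std(F,0),np.mean(P,0),s['moment'])
E
python3 ff.py
```

```text
16.4 [-1.31717975  1.31697051  8.18387078] [0.65192029 0.23396983 0.41280349] [ 0.47658453 -0.26246589  0.0956056 ] [ 0.65818076  0.77062726 -0.03666821]
```

Request:
step_arm(commands="0 0 0.3 0 0 0; 0 0 0 0 0 0; 0 0 0 0 0 0; 0 0 0 0 0 0")

```text
t: 16.9
eef_pos: [0.4766, -0.2625, 0.0956]
ee_rot: [-3.14, -0.001, -1.454]
force: [-3.1, 3.0, 12.5]
width: 0.0239
```

```bash
python3 ff.py
python3 - <<'E'
from h import *
st()
g=grab_frame('scene');save(g,'s8')
cv2.imwrite('pics/s8z.png',cv2.resize(g['frame'][160:230,130:230,::-1],None,fx=8,fy=8,interpolation=cv2.INTER_CUBIC))
f=grab_frame('wrist');save(f,'w8')
save(grab_frame('top'),'t8')
E
```

```text
17.3 [-2.65608386  2.07626605 10.80026919] [0.35737138 0.64654327 0.25669839] [ 0.47658808 -0.26248354  0.09559961] [ 1.00988062  1.13343717 -0.03686074]
t 17.30 pos [ 0.4766 -0.2625  0.0956] rot [-3.1403e+00 -5.0000e-04 -1.4544e+00] F [-2.18  1.4  10.64] M [ 1.01  1.13 -0.04] w 0.0241 q [-0.14  0.3  -0.48  0.   -0.79  0.26]
```

View pics/s8z.png

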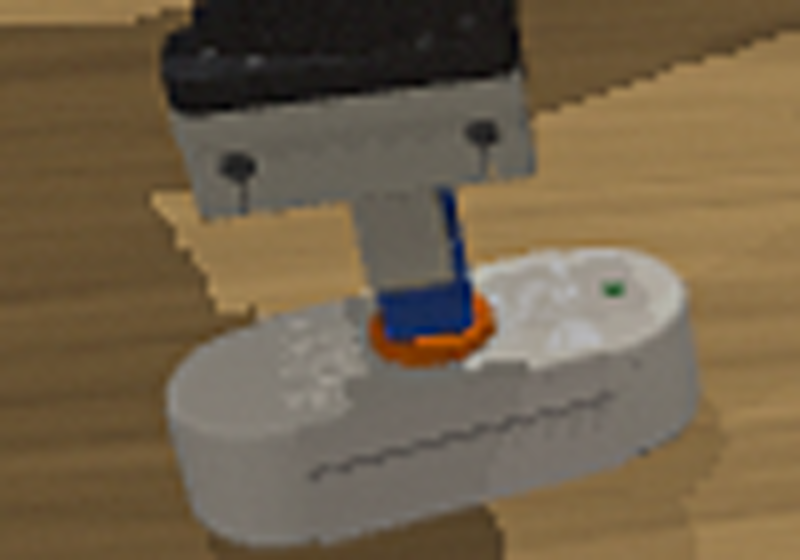

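View pics/w8.png

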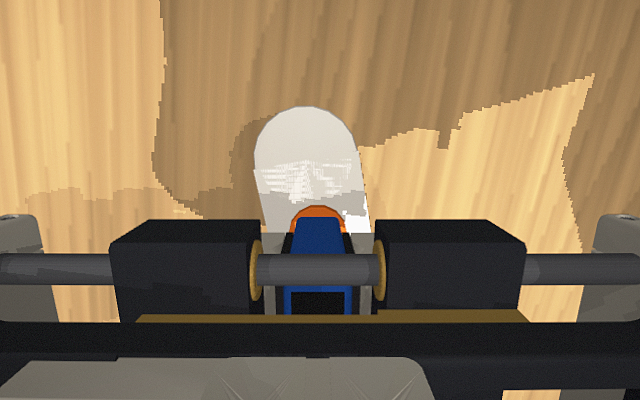

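View pics/t8.png

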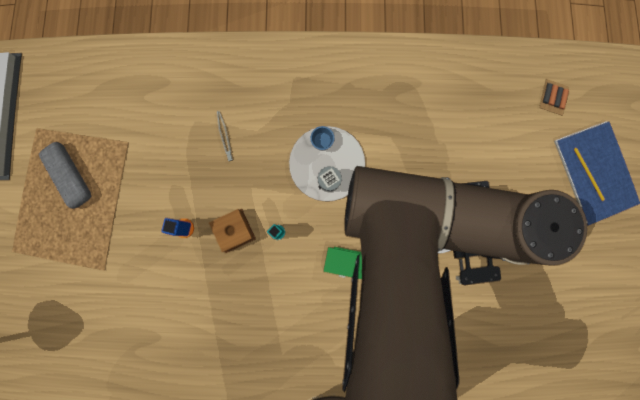

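Request:
step_arm(commands="-0.3 0.3 0 0 0 0; 0 0 0 0 0 0; 0 0 0 0 0 0; 0 0 0 0 0 0")

```text
t: 17.95
eef_pos: [0.4765, -0.2624, 0.0956]
ee_rot: [-3.14, -0.001, -1.454]
force: [-1.3, 1.0, 10.3]
width: 0.0237
```

```bash
python3 ff.py; python3 ff.py
```

```text
18.35 [-1.96652555  0.60855994  9.47440077] [0.51634734 0.52112021 0.48169842] [ 0.47654373 -0.26242018  0.09560623] [ 0.34777383  0.7532445  -0.04440858]
18.75 [-1.74307231  0.71607023  9.56324788] [0.33730186 0.30107306 0.58160205] [ 0.47655565 -0.26243     0.0956115 ] [0.36214195 0.77510048 0.00272518]
```

Request:
step_arm(commands="0 0.2 0.25 0 0 0; 0 0 0 0 0 0; 0 0 0 0 0 0; 0 0 0 0 0 0; 0 0 0 0 0 0; 0 0 0 0 0 0")

```text
t: 19.5
eef_pos: [0.4765, -0.2624, 0.0956]
ee_rot: [-3.139, -0.001, -1.454]
force: [-1.3, 1.9, 12.0]
width: 0.0236
```

```bash
python3 ff.py; python3 ff.py; python3 -c "
from h import *
st()
save(grab_frame('scene'),'s9')"
```

```text
19.9 [-2.13129579  1.15237953 11.95925418] [0.43518304 0.2468678  0.41631044] [ 0.47652669 -0.26243559  0.09560363] [ 0.71380214  0.81672442 -0.08728436]
20.3 [-1.89629162  1.54191613 11.24801087] [0.57118192 0.36186358 0.57783788] [ 0.47652573 -0.262442    0.09559789] [ 0.69849795  0.86449115 -0.01940915]
t 20.30 pos [ 0.4765 -0.2624  0.0956] rot [-3.1394e+00 -1.1000e-03 -1.4542e+00] F [-2.71  0.82 10.93] M [ 0.7   0.86 -0.02] w 0.0234 q [-0.14  0.3  -0.48  0.   -0.79  0.26]
```

View pics/s9.png

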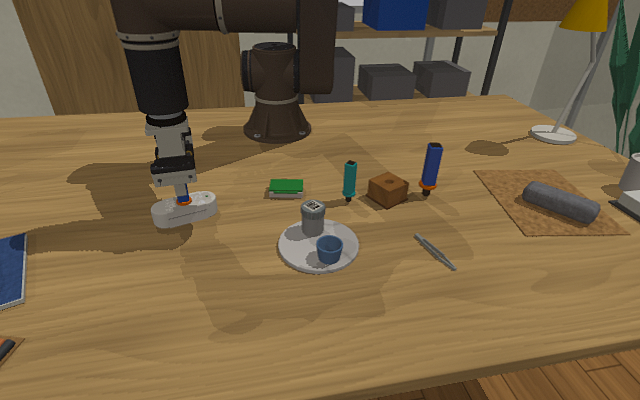

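The wand is seated and pressed, with the flange on the case at about (185,202). The bystanders and dispenser are where they started.

```bash
python3 -c "
from station import *
print(job_done())"
```

```text
the job is handed in; nothing more can be done
None
```

The job is done and handed in at about 20 s of the 51 s allowed.

- **Wand:** I took the smaller blue wand from the stand, gripping at 45 N, and left the larger blue and the turquoise look-alikes alone.
- **Label:** I held the wand upright over the dispenser label for just over 2 s. The nose was about 5 cm above it and within about 1 mm of the label centre, as estimated from three camera views. The dispenser was not touched.
- **Charging case:** I put the nose in the well and pushed until the TCP stopped descending and the force rose above the spring's 5 N. In the pictures the orange flange sits flat on the case.
- **Last checks:** The vertical force read about 11–12 N steadily, which is roughly 12–13 N on the stop with the wand's weight included, and the grip was still closed on the wand. The dispenser, tealight holder, pill box and tweezer looked unmoved in the scene view.
- **Small leftovers:** About 2 N of sideways force and a tool tilt of about 0.1° remained at the end. The contact's travel could not be read directly; I judged it from the TCP height and the force.

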